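# Lock the packing stand and load the second tin

### The arm

A 6-joint arm with a two-finger parallel gripper is mounted at the origin on the work surface. World frame = base frame: x ahead of the robot, y to its left, z up, the work surface at z = 0. Lengths are in m, angles in degrees, forces in N, time in s.
With the tool pointing down it reaches from about 0.35 to 0.925 m from the base axis. Payload 6.4 kg.
Tool frame: the origin (TCP) lies at the very end of the fingers, on their centre line; the grasp point (between the pads) lies 19 mm behind it; z points along the fingers, y is the direction in which the jaws open and shut (so a half turn about z gives the same grasp; the last joint's range is limited). The gripper opens to 85 mm and grips with 20 to 120 N. Pads are 22 mm wide; open, the fingers measure 114 mm over their backs; the gripper's body (76 mm by 85 mm) begins 54 mm behind the grasp point. The pads swing forward as they close: fully open they stand 13 mm farther back than shut.
Start: joints at [-9.975, 14.043, 89.255, -0, 76.702, -9.975], TCP at [0.65, 0, 0.231] pointing down, gripper open.
Joint ranges: [-179.41, 179.41], [-58.25, 129.5], [7.25, 145.43], [-54.29, 234.29], [11.92, 165.04], [-157.13, 157.13]. Speed limits (degrees/s): [147.25, 147.25, 180, 180, 180, 180].

### API

Orientations are given as [roll, pitch, yaw] about the fixed x, y, z axes, in that order (R = Rz(yaw) Ry(pitch) Rx(roll)).
In Python, from rig import ctrl gives the robot as it stands.
- The arm moves only by the tool move_arm, never from a script. Its argument "moves" is a list that holds one entry, the list of rows, each a list of 7 numbers: the finger opening in mm, from 0 to 85.4, then the shift along the tool's x, y, z in mm, then the turn, a rotation vector about the tool's x, y, z in rad. In form: [[[hand, dx, dy, dz, ax, ay, az], ...]]. A call has 1 to 20 rows; each row shifts and turns the commanded pose from where the row before left it, along the tool's axes as they then stand; what a row does not reach is not made up. A row lasts 1/8 s, in which the tool goes at most 62.5 mm and 10.7 degrees, less where a joint would pass 70% of its speed; a pose out of reach is approached as far as the arm can. A call is refused whole if a number of a shift passes 62.5 or a number of a turn 0.188, either way. A call with a gripper value outside its range is refused whole. The fingers move at their own pace and stop on an object; "grip_force" is the grip in N (left out, the last holds). Time passes only in rows, so rows that do not move let the fingers close. It gives the time, the measured TCP pose, the force and the opening at its end, in the units of the state.
- ctrl.observe(): the state, without advancing time (a new reading comes with each control period).
- ctrl.camera(name): name is "scene" or "side" or "wrist"; returns (picture, depth): 420x560x3 uint8, red, green, blue; 420x560 float32, m along the optical axis (not along the pixel's ray), 0 where there is no reading.
- ctrl.camera_model(name): a dict with "camera_matrix" (3x3 intrinsics, pixels), "distortion" ([k1, k2, p1, p2, k3] as OpenCV has them; the pictures are not rectified), "position" and "orientation" of the camera in the world; the wrist camera has in their place "T_tool_cam" (4x4, takes a point from camera to tool coordinates, whose origin is the TCP and whose axes are the flange's). Camera axes: x right, y up, looking along -z (the intrinsics and any distortion apply to the point x, -y, -z); pixel columns grow to the right and rows downward; lengths in m; the calibration is good to about 2 mm. A picture is of the moment at which its call begins: read the wrist's pose just before it. camera_model takes no time and is no camera call.
- ctrl.sign_off(): hands the job in, once; it reports no verdict.
Trained networks look in the newest picture that a camera, given by its name, has taken for a name from the list of things; names that differ only in an ending like _2 or _b are one class to them, and where a whole thing is asked for, a point or a joint stands for the part that bears it (a point fixed in the world has none). Each returns a list of dicts, best first, with "confidence" (0 to 1); they miss things now and then, are a little off and sometimes report something else, mostly with a low value. They report only what shows in the picture. A call takes as long as a camera call. They do not tell look-alikes from the thing itself.
- ctrl.masks_of(query, camera): "pixels" (420x560 bool, what is visible of it) and "bbox" ([left, top, right, bottom] in pixels, round what is visible of it).
- ctrl.pinpoint(query, camera): "pixel" ([column, row] in pixels: a listed point, or the origin of a listed thing).
The state is a dict: "t": time; "joints": joint angles; "joint_velocities": joint speeds; "tau": joint torques, N m; "tool_pos": TCP position; "orientation": TCP orientation; "ft_force": force on the tool from outside, world axes, zero at the start; "ft_torque": the same for the moment, N m; "opening": finger opening in m.
Only numpy, scipy, OpenCV 4.12 (cv2) and the standard library are available. Lean on these libraries where they do the work, as an engineer would, in place of code of your own. Each camera call takes 0.05 s, during which the arm holds its last target.

### The job

Get the packing stand ready and load it: first turn the yellow lock collar clockwise (looking at its face) fully home, until its red line meets the red mark on the white flange. Then gently set the loose red tin upright in the middle of the empty half of the gift box on the stand, so that the load is even and the box neither slides nor tips, and leave the tin already in the box and the two jars where they are.

Things in the scene. Friction and masses are not known exactly. Their poses are not given: they have to be found in the camera images.
- collar (a joint): Angle of the yellow ribbed lock collar, rad: 0 open, 2.0 at its hard stop, where its red line meets the red mark. Grows clockwise looking down on its face. Stiff: 0.35 N m friction plus a spring seal adding up to 0.16 N m at the stop, so a light grip slips; stays where left. Starts at 0 to 0.35: more turn than most wrists make in one grasp.
- collar_grip (a point): Point on the collar's axis at a good grip height. z: the collar's axis, out of its face, leaning 30 deg from vertical to the robot's right, away from the box; x: level, to the red mark (x, y do not turn). Collar round, 56 mm wide, from 28 mm below to 17 mm above this point; below it a white flange, 84 mm wide; a fixed stub 22 mm thick rises to 29 mm above the point. Clear for 80 mm beside it.
- tin_mid (a point): Centre (half-way up) of the loose red tin with a yellow band, a closed cylinder 54 mm in diameter, 70 mm tall, about 0.25 kg, standing upright on the work surface at the robot's right, among two jars of like size.
- box_floor (a point): Centre of the inner floor of the open cardboard gift box (80 g, loose on the stand's plate, 114 by 90 mm). Outside 220 (x) by 130 (y) by 30 mm tall, walls and floor 4 mm; the point is 4 mm above the underside. A cross wall at x = 0 makes two halves: the far one (+x) holds a tin; the near one (-x, its middle at x = -55 mm, y = 0) is empty.
- tin_in_mid (a point): Centre of the red tin that already stands in the far half of the box (same size as the loose tin). Leave it there.
- jar_a: Amber glass jar, 56 mm in diameter, 85 mm tall, origin under its centre: a bystander.
- jar_b: Blue ceramic jar with a wooden stopper, 52 mm in diameter, 87 mm tall, origin under its centre: a bystander.
Things that resemble listed ones, but are neither listed nor needed, are in the scene too. What is shaped like the part that bears tin_mid but green is not meant. What is shaped like the part that bears tin_in_mid but green is not meant.

How it is judged:
By the outcome, as a careful person would: the job done as asked, in the order asked, and still so for the second after the job is handed in, with the robot touching nothing.
It also fails if it takes over 64 s, if anything falls off the work surface, if the arm or the gripper's body presses on something with over 40 N, if the wrist force passes 120 N, or if a joint passes its speed limit or range.

## Working session

There is one attempt and no reset: what is moved stays moved. The work goes in short steps, Python scripts to look and compute and a tool call to move; the robot and the scene stay as the last step left them, time stands still between calls to the robot, and variables do not carry over. Pictures are saved under pics/ and viewed, and the job is handed in when it is done.

Besides the shell and the picture viewer there is one more tool, called after ">>>" by a JSON object that holds its "api" and its "payload". move_arm: Moves the arm, as the interface text tells. Its arguments: {"type":"object","properties":{"moves":{"type":"array"},"grip_force":{"type":"number"}},"required":["moves"]}

```bash
ls; mkdir -p pics
cat > h.py <<'E'
from rig import ctrl
import numpy as np, cv2
from scipy.spatial.transform import Rotation as R
def rot(o): return R.from_euler('xyz',o,degrees=True).as_matrix()
def cam(name):
    m=ctrl.camera_model(name)
    K=np.array(m['camera_matrix']);D=np.array(m['distortion'],float)
    if 'T_tool_cam' in m:
        s=ctrl.observe();T=np.eye(4);T[:3,:3]=rot(s['orientation']);T[:3,3]=s['tool_pos']
        T=T@np.array(m['T_tool_cam'])
    else:
        T=np.eye(4);o=np.array(m['orientation']);T[:3,:3]=o if o.shape==(3,3) else rot(o);T[:3,3]=m['position']
    return K,D,T
def cloud(name,depth,KDT=None):
    K,D,T=KDT or cam(name)
    h,w=depth.shape
    u,v=np.meshgrid(np.arange(w),np.arange(h))
    p=cv2.undistortPoints(np.stack([u,v],-1).reshape(-1,1,2).astype(float),K,D).reshape(h,w,2)
    P=np.stack([p[...,0]*depth,-p[...,1]*depth,-depth],-1)
    W=P@T[:3,:3].T+T[:3,3]
    W[depth<=0]=np.nan
    return W
def save(n,pic): cv2.imwrite('pics/'+n,cv2.cvtColor(pic,cv2.COLOR_RGB2BGR))
E
python3 - <<'E'
from h import *
print(ctrl.observe())
for c in ['scene','side','wrist']:
    k=cam(c); print(c,k[2].round(3).tolist(), ctrl.camera_model(c).get('orientation'))
    p,d=ctrl.camera(c); save(c+'0.png',p); np.savez('/tmp/'+c,p=p,d=d,W=cloud(c,d,k))
    for q in ['collar_grip','tin_mid','box_floor','tin_in_mid','jar_a','jar_b']:
        print(q,[(np.round(x['pixel'],1).tolist(),round(x['confidence'],2)) for x in ctrl.pinpoint(q,c)])
E
```

```text
pics
{'t': 0.0, 'joints': array([-9.97578359e+00,  1.40843479e+01,  8.93271252e+01, -2.99746605e-04,
        7.67017142e+01, -9.97450742e+00]), 'joint_velocities': array([-0.01456902,  0.04771625,  0.0530499 , -0.09041417,  0.01573784,
        0.03064523]), 'tau': array([ 6.17919522e-04, -4.29512215e+01, -3.26122355e+01, -1.30276699e-04,
        5.42047856e-03, -1.36905024e-05]), 'tool_pos': array([6.49425855e-01, 9.89087626e-05, 2.30156998e-01]), 'orientation': array([-1.79888473e+02, -1.93179883e-02,  8.99987743e+01]), 'ft_force': array([ 0.56548221, -0.75083929,  0.1260804 ]), 'ft_torque': array([0.02397316, 0.0180633 , 0.03801663]), 'opening': 0.08530859743826362}
scene [[0.238, -0.804, 0.545, 1.177], [0.971, 0.189, -0.146, -0.25], [0.015, 0.564, 0.826, 1.047], [0.0, 0.0, 0.0, 1.0]] [34.31554893 -0.85392323 76.20784509]
collar_grip [([284.6, 223.2], 0.67)]
tin_mid [([140.3, 196.8], 0.94), ([184.4, 200.0], 0.69)]
box_floor [([338.4, 197.3], 0.94), ([354.0, 208.2], 0.6)]
tin_in_mid [([399.2, 200.9], 0.82), ([350.1, 209.6], 0.78)]
jar_a [([145.6, 244.7], 0.78), ([196.6, 278.1], 0.7)]
jar_b [([145.6, 244.7], 0.78), ([196.6, 278.1], 0.7)]
side [[0.73, 0.408, -0.548, -0.063], [-0.683, 0.459, -0.567, -0.734], [0.02, 0.789, 0.614, 0.796], [0.0, 0.0, 0.0, 1.0]] [ 52.09235815  -1.16276192 -43.12061578]
collar_grip [([289.9, 194.3], 0.93)]
tin_mid [([299.3, 297.0], 0.65)]
box_floor [([239.7, 188.6], 0.66), ([290.8, 193.0], 0.41)]
tin_in_mid [([254.5, 170.2], 0.8), ([207.8, 179.1], 0.79)]
jar_a [([362.3, 312.3], 0.71), ([350.6, 267.1], 0.64)]
jar_b [([362.3, 312.3], 0.71), ([350.6, 267.1], 0.64)]
wrist [[1.0, 0.001, -0.0, 0.65], [-0.001, 0.961, 0.275, 0.069], [0.0, -0.275, 0.961, 0.374], [0.0, 0.0, 0.0, 1.0]] None
collar_grip [([242.1, 294.0], 0.82)]
tin_mid [([125.6, 385.0], 0.63)]
box_floor [([175.1, 110.3], 0.89)]
tin_in_mid []
jar_a [([273.7, 365.9], 0.41)]
jar_b [([273.7, 365.9], 0.41)]
```

View pics/scene0.png

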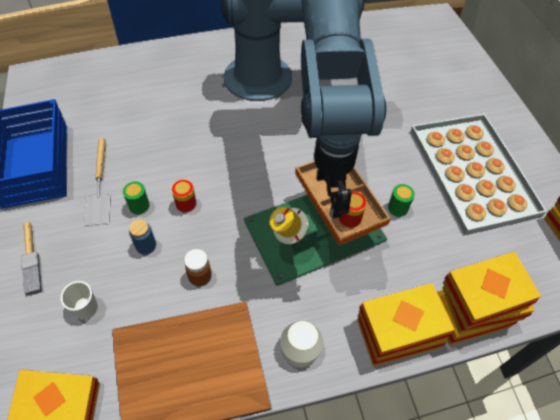

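View pics/side0.png

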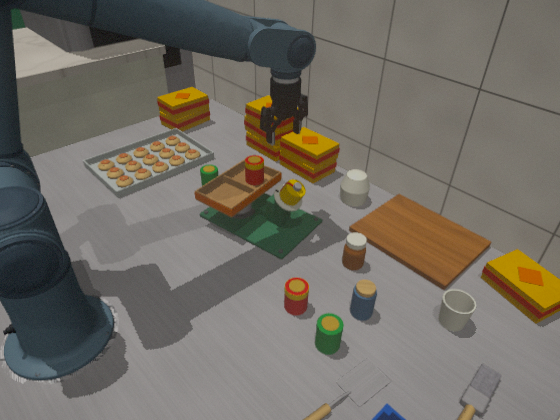

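View pics/wrist0.png

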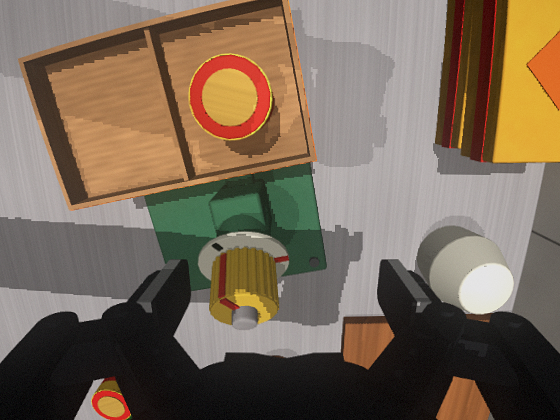

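The wrist view shows the box at top left, tilted about 15° in yaw, with the red tin in its far half at (230,97). The collar is at (243,290), with its own red line near (222,270) and the flange's red mark near (280,260). In the scene view, the red tin-like things are the loose tin at (184,195), the tin in the box at (352,208), and green look-alikes at (136,197) and (401,200). I choose (184,195).

Run:
```python
from h import *
p=np.load('/tmp/wrist.npz')
save('w_crop.png',cv2.resize(p['p'][210:340,170:330],None,fx=4.5,fy=4.5,interpolation=cv2.INTER_CUBIC))
p2=np.load('/tmp/scene.npz')
save('s_crop.png',cv2.resize(p2['p'][160:300,110:430],None,fx=2.5,fy=2.5,interpolation=cv2.INTER_CUBIC))
def an(c):
    z=np.load(f'/tmp/{c}.npz');P=z['p'];W=z['W'];hsv=cv2.cvtColor(P,cv2.COLOR_RGB2HSV)
    return P,W,hsv
from scipy.optimize import least_squares
# white flange & yellow in wrist
P,W,h=an('wrist')
for c in ['scene','side','wrist']:
    P,W,h=an(c)
    print(c,'table z med', np.nanmedian(W[...,2]))
# loose tin: top yellow/red pts
for c,box in [('scene',(160,165,210,220)),('side',(275,270,320,320))]:
    P,W,h=an(c);x0,y0,x1,y1=box
    w=W[y0:y1,x0:x1].reshape(-1,3);w=w[(w[:,2]>.015)]
    top=w[w[:,2]>.064]
    side=w
    f=least_squares(lambda q:np.hypot(side[side[:,2]<.062][:,0]-q[0],side[side[:,2]<.062][:,1]-q[1])-.027,top[:,:2].mean(0),loss='soft_l1',f_scale=.002)
    print(c,'tin top c',top.mean(0).round(4),(top[:,:2].max(0)+top[:,:2].min(0))/2,np.percentile(w[:,2],99),'cylfit',f.x.round(4),len(w),len(top))
# box in wrist: orange points z>.05
P,W,h=an('wrist')
for (u,v) in [(30,60),(75,205),(312,158),(288,5),(170,105),(90,100),(215,200),(230,95),(220,250),(265,255),(300,260),(243,320),(245,290)]:
    print((u,v),W[v,u].round(4),P[v,u])
```

```text
scene table z med 0.0008073659015482848
side table z med 0.006977919118405451
wrist table z med 0.08458979066518255
scene tin top c [ 0.4319 -0.2843  0.0695] [ 0.42996982 -0.28448738] 0.0735900069305253 cylfit [ 0.4295 -0.2844] 592 345
side tin top c [ 0.4245 -0.2875  0.0702] [ 0.42453988 -0.3185845 ] 0.07314155438981247 cylfit [ 0.427  -0.2844] 732 390
(30, 60) [0.447  0.1175 0.112 ] [77 58 46]
(75, 205) [ 0.4689 -0.0028  0.1138] [192 143  97]
(312, 158) [0.6736 0.0362 0.112 ] [171 126  87]
(288, 5) [0.6538 0.1499 0.112 ] [205 141  77]
(170, 105) [0.557  0.079  0.1012] [73 48 30]
(90, 100) [0.4795 0.0856 0.0858] [165 119  79]
(215, 200) [ 0.5857 -0.007   0.0816] [53 83 58]
(230, 95) [0.616  0.0827 0.1579] [214 167  73]
(220, 250) [ 0.596  -0.0409  0.121 ] [82 80 73]
(265, 255) [ 0.6341 -0.0481  0.1151] [102  84  31]
(300, 260) [ 0.6707 -0.1024  0.0106] [46 71 51]
(243, 320) [ 0.6187 -0.0832  0.1599] [166 159 157]
(245, 290) [ 0.6209 -0.0585  0.1567] [157 126  45]
```

View pics/w_crop.png

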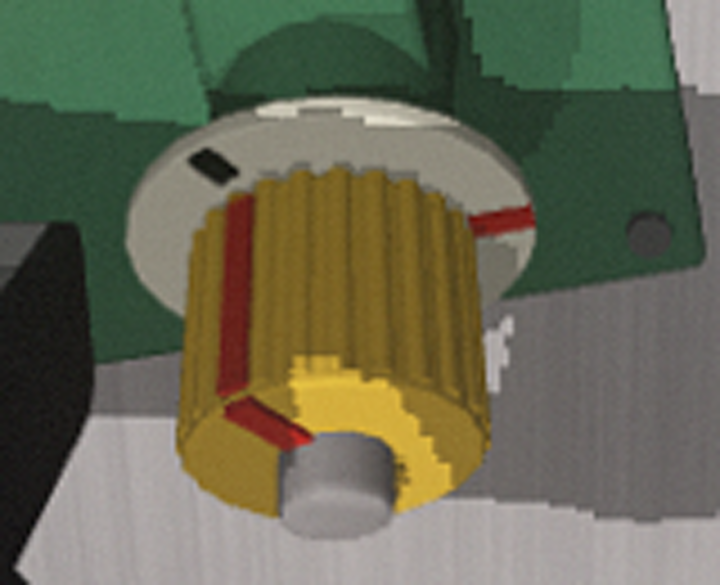

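View pics/s_crop.png

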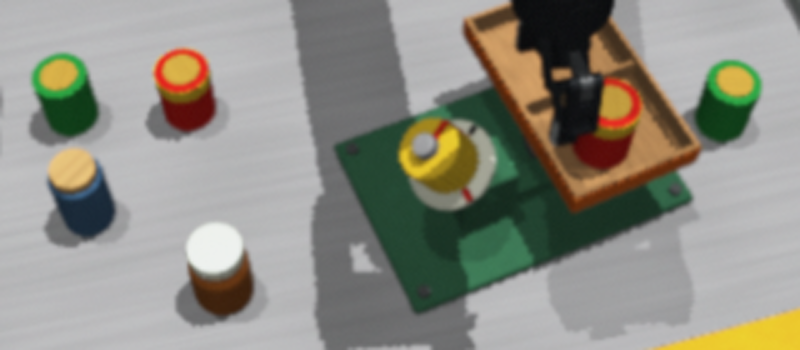

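Run:
```python
from h import *
from scipy.optimize import least_squares
def an(c):
    z=np.load(f'/tmp/{c}.npz');P=z['p'];W=z['W'];hsv=cv2.cvtColor(P,cv2.COLOR_RGB2HSV)
    return P,W,hsv
P,W,h=an('wrist')
roi=np.zeros(P.shape[:2],bool);roi[:212,15:320]=1
rim=roi&(abs(W[...,2]-.112)<.006)&(h[...,1]>60)
w=W[rim]
r=cv2.minAreaRect((w[:,:2]*1000).astype(np.float32));print('box rim rect',r,len(w),np.median(w[:,2]))
roi=np.zeros(P.shape[:2],bool);roi[225:335,190:295]=1
fl=roi&(h[...,1]<60)&(h[...,2]>110)&(W[...,2]>.09)&(W[...,2]<.15)
fl[285:]=0
w=W[fl];print('flange n',len(w),w.mean(0))
# yellow
ye=roi&(h[...,0]>18)&(h[...,0]<32)&(h[...,1]>120)&(W[...,2]>.09)
y=W[ye]; print('yellow',len(y),y.min(0),y.max(0))
def ax(a,b=30): # azimuth of lean
    t=np.radians(b);return np.array([np.sin(t)*np.cos(a),np.sin(t)*np.sin(a),np.cos(t)])
# plane fits flange
c=np.median(w,0);u,s,vt=np.linalg.svd(w-c);k=abs((w-c)@vt[2])<.004
w2=w[k];c=w2.mean(0);vt=np.linalg.svd(w2-c)[2];n=vt[2]*np.sign(vt[2][2]);print('flange normal',n,k.sum())
print('tilt',np.degrees(np.arccos(n[2])),'az',np.degrees(np.arctan2(n[1],n[0])))
# cyl fit: params x0,y0 at z=.13, azimuth ; radius .0275
cap=None
def res(q):
    d=ax(q[2],30);o=np.array([q[0],q[1],.13]);v=y-o
    t=v@d;rr=np.linalg.norm(v-np.outer(t,d),axis=1)
    # allow the face: points with r< R  on top plane t=q[3]
    return np.minimum(abs(rr-.0275),abs(t-q[3]))
f=least_squares(res,[.62,-.06,np.radians(-80),.04],loss='soft_l1',f_scale=.001)
d=ax(f.x[2]);print('cyl',f.x,np.degrees(f.x[2]),f.cost,np.abs(f.fun).mean())
o=np.array([f.x[0],f.x[1],.13]);face=o+d*f.x[3];g=face-.017*d;print('grip pt',g,'axis',d)
rr=lambda W_:((W_-g)@d)
print('flange t along axis (expect ~-28):',np.median(rr(w2)))
st=W[308:325,236:252].reshape(-1,3);print('stub t', np.nanpercentile(rr(st),[50,90,95]), st[np.nanargmax(rr(st))])
# red line angles
red=roi&((h[...,0]<8)|(h[...,0]>172))&(h[...,1]>120)
x=np.cross([0,0,1],d);x/=np.linalg.norm(x);x=x if x[0]>0 else -x;yy=np.cross(d,x)
for nm,m in [('collar',red&(np.arange(560)[None]<240)),('mark',red&(np.arange(560)[None]>268))]:
    q=W[m]-g;print(nm,m.sum(),np.degrees(np.arctan2(np.median(q@yy),np.median(q@x))),'x axis',x, np.median(q@d))
K,D,T=cam('wrist')
```

```text
box rim rect ((556.1295166015625, 76.79621124267578), (222.47518920898438, 131.94805908203125), 11.17685317993164) 6869 0.11149035995475376
flange n 1568 [ 0.6124875  -0.04255563  0.11550971]
yellow 3699 [ 0.58045766 -0.10554026  0.09734173] [ 0.64579942 -0.03789138  0.1598761 ]
flange normal [ 0.08643309 -0.47522716  0.87560749] 1549
tilt 28.88304674224289 az -79.69186847301116
cyl [ 0.61625458 -0.07570395 -1.37946115  0.0181365 ] -79.03730176507902 0.0006787090912476695 0.0005273475129395194
grip pt [ 0.61636264 -0.07626183  0.13098424] axis [ 0.09508494 -0.4908756   0.8660254 ]
flange t along axis (expect ~-28): -0.030007557977197882
stub t [0.02575179 0.02901003 0.02923818] [ 0.62101747 -0.08498114  0.15993525]
collar 359 nan x axis [ 0.9817512   0.19016988 -0.        ] nan
mark 72 0.13716547084375724 x axis [ 0.9817512   0.19016988 -0.        ] -0.028207821399088083
```

```bash
cat >> h.py <<'E'
G=np.array([.6164,-.0763,.1310]);AX=np.array([0.0951,-0.4909,0.8660]);AX/=np.linalg.norm(AX)
SX=np.array([.9818,.1902,0]);SX/=np.linalg.norm(SX);SY=np.cross(AX,SX)
def plan(pos,Rt):
    s=ctrl.observe();Rc=rot(s['orientation'])
    print('t',round(s['t'],2),'j',s['joints'].round(1),'pos',s['tool_pos'].round(4),'ori',s['orientation'].round(2),'F',s['ft_force'].round(1),'M',s['ft_torque'].round(2),'op',round(s['opening'],4))
    print('shift tool mm',(Rc.T@(np.array(pos)-s['tool_pos'])*1000).round(1),'rotvec tool',R.from_matrix(Rc.T@Rt).as_rotvec().round(4),'world shift',((np.array(pos)-s['tool_pos'])*1000).round(1))
    v=Rt.T@(np.array(pos)-s['tool_pos'])*1000; print('shift in target axes',v.round(1))
def collR(a): # tool z=-AX, tool x in direction at angle a (deg, ccw seen from above face) from SX
    a=np.radians(a);x=np.cos(a)*SX+np.sin(a)*SY;return np.stack([x,np.cross(-AX,x),-AX],1)
E
python3 - <<'E'
from h import *
z=np.load('/tmp/wrist.npz');P=z['p'];W=z['W'];h=cv2.cvtColor(P,cv2.COLOR_RGB2HSV)
red=((h[...,0]<8)|(h[...,0]>172))&(h[...,1]>110)
for nm,(x0,y0,x1,y1) in dict(collar=(215,250,228,298),face=(218,296,242,312),mark=(270,250,292,266)).items():
    m=np.zeros_like(red);m[y0:y1,x0:x1]=1;q=W[m&red]-G;q=q[np.isfinite(q[:,0])]
    print(nm,len(q),np.degrees(np.arctan2(np.median(q@SY),np.median(q@SX))),np.median(np.hypot(q@SY,q@SX)))
# black mark
q=W[244:251,212:222].reshape(-1,3)-G;print('black',np.degrees(np.arctan2(np.nanmedian(q@SY),np.nanmedian(q@SX))))
plan(G+.06*AX,collR(90))
plan(G+.06*AX,collR(145))
E
```

```text
collar 247 112.70117212358477 0.02882966506621268
face 120 111.90096107287883 0.020991922292325868
mark 74 0.10285761041008701 0.035531556035189905
black 114.67750509976777
t 1.05 j [-10.   14.   89.3   0.   76.7 -10. ] pos [0.65   0.     0.2313] ori [-180.   -0.   90.] F [-0.1 -0.3 -0. ] M [ 0.03 -0.04  0.01] op 0.0855
shift tool mm [-105.8  -27.9   48.3] rotvec tool [ 0.0501  0.522  -0.187 ] world shift [ -27.9 -105.8  -48.3]
shift in target axes [-109.5  -47.5   -7.4]
t 1.05 j [-10.   14.   89.3   0.   76.7 -10. ] pos [0.65   0.     0.2313] ori [-180.   -0.   90.] F [-0.1 -0.3 -0. ] M [ 0.03 -0.04  0.01] op 0.0855
shift tool mm [-105.8  -27.9   48.3] rotvec tool [-0.2074  0.5127 -1.1237] world shift [ -27.9 -105.8  -48.3]
shift in target axes [ -23.9 -116.9   -7.4]
```

>>> {"api": "move_arm", "payload": {"moves": [[[85, -26.5, -7, 0, 0, 0, 0], [85, -26.5, -7, 0, 0, 0, 0], [85, -26.5, -7, 0, 0, 0, 0], [85, -26.3, -6.9, 0, 0, 0, 0], [85, 0, 0, 0, -0.0296, 0.0732, -0.1605], [85, 0, 0, 0, -0.0296, 0.0732, -0.1605], [85, 0, 0, 0, -0.0296, 0.0732, -0.1605], [85, 0, 0, 0, -0.0296, 0.0732, -0.1605], [85, 0, 0, 0, -0.0296, 0.0732, -0.1605], [85, 0, 0, 0, -0.0296, 0.0732, -0.1605], [85, 0, 0, 0, -0.0298, 0.0735, -0.1607], [85, 0, 0, 0, 0, 0, 0]]], "grip_force": 80}}

```text
t: 2.55
tool_pos: [0.6222, -0.1064, 0.2303]
orientation: [154.7, -16.8, 159.6]
ft_force: [0.9, 0.3, -0.9]
opening: 0.085
```

Run:
```python
from h import *
plan(G+.06*AX,collR(145))
k=cam('wrist');p,d=ctrl.camera('wrist');save('w1.png',p);np.savez('/tmp/w1',p=p,d=d,W=cloud('wrist',d,k))
p,d=ctrl.camera('scene');save('s1.png',p)
```

```text
t 2.55 j [-29.1  20.5  85.   22.6  94.5 -97.1] pos [ 0.6222 -0.1064  0.2303] ori [154.74 -16.76 159.57] F [ 0.9  0.3 -0.9] M [-0.26  0.01  0.  ] op 0.085
shift tool mm [-13.3 -18.9  41.4] rotvec tool [-0.0002 -0.0002 -0.0031] world shift [ -0.1   0.7 -47.4]
shift in target axes [-13.2 -18.9  41.4]
```

View pics/w1.png

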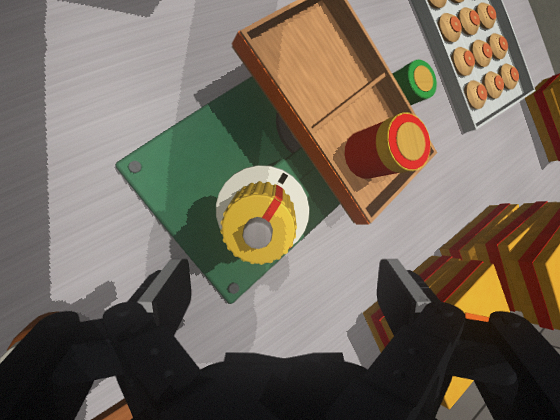

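View pics/s1.png

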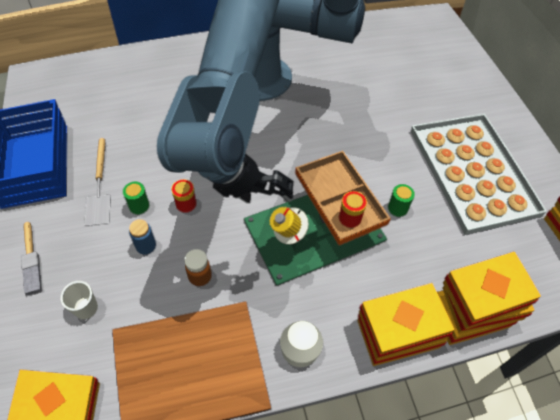

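The wrist view now looks down the collar's axis: stub at (257,233), red line towards (275,205), and black open mark at (283,178). I'll refit the axis from this view.

Run:
```python
from h import *
from scipy.optimize import least_squares
z=np.load('/tmp/w1.npz');P=z['p'];W=z['W'];h=cv2.cvtColor(P,cv2.COLOR_RGB2HSV)
V=W-G;t=V@AX;a=V@SX;b=V@SY
ye=(h[...,0]>16)&(h[...,0]<34)&(h[...,1]>100)&(np.hypot(a,b)<.04)&(t>-.028)
A,B=a[ye&(abs(t-.017)<.004)],b[ye&(abs(t-.017)<.004)]
print('face t',np.median(t[ye&(t>.01)]),len(A),'circle',[x for x in cv2.minEnclosingCircle(np.stack([A,B],1).astype(np.float32))])
m=(h[...,1]<70)&(np.hypot(a,b)<.016)&(t>.022);print('stub',m.sum(),np.median(t[m]),cv2.minEnclosingCircle(np.stack([a[m],b[m]],1).astype(np.float32)))
sd=ye&(t<.012);f=least_squares(lambda q:np.hypot(a[sd]-q[0],b[sd]-q[1])-.0275,[0,0],loss='soft_l1',f_scale=.001);print('side fit',sd.sum(),f.x)
fl=(h[...,1]<50)&(h[...,2]>130)&(np.hypot(a,b)<.042)&(np.hypot(a,b)>.03)&(t<-.02)&(t>-.04)
q=W[fl];c=q.mean(0);n=np.linalg.svd(q-c)[2][2];print('flange n',n*np.sign(n[2]),np.median(t[fl]))
plan(G+.03*AX,collR(145))
```

```text
face t 0.017188580049057947 3218 circle [(-0.00014673425175715238, -0.0007704899762757123), 0.029226498678326607]
stub 672 0.029034588510784387 ((-0.0006708419532515109, 3.5851990105584264e-05), 0.010649637319147587)
side fit 530 [-0.00062733 -0.00010752]
flange n [ 0.08801603 -0.48756174  0.86864073] -0.02977988714140651
t 2.65 j [-29.1  20.4  85.1  22.6  94.5 -97.1] pos [ 0.6221 -0.1057  0.2312] ori [154.76 -16.69 159.58] F [-0.3 -0.6 -0.1] M [-0.21 -0.02  0.01] op 0.0844
shift tool mm [-13.8 -19.7  71.8] rotvec tool [-0.0005  0.0007 -0.0025] world shift [ -2.9  14.7 -74.2]
shift in target axes [-13.8 -19.8  71.8]
```

>>> {"api": "move_arm", "payload": {"moves": [[[85, -7, -10, 15, 0, 0, 0], [85, -6.8, -9.7, 15, 0, 0, 0], [85, 0, 0, 20, 0, 0, 0], [85, 0, 0, 20, 0, 0, 0], [85, 0, 0, 18, 0, 0, 0], [85, 0, 0, 17, 0, 0, 0], [85, 0, 0, 15, 0, 0, 0], [85, 0, 0, 0, 0, 0, 0], [85, 0, 0, 0, 0, 0, 0]]]}}

```text
t: 3.78
tool_pos: [0.6151, -0.0676, 0.1159]
orientation: [154.7, -16.6, 159.7]
ft_force: [0.9, 0.1, -0.0]
opening: 0.085
```

Run:
```python
from h import *
plan(G-.019*AX,collR(145))
```

```text
t 3.77 j [-26.5  25.5  91.4  23.6  83.  -99.5] pos [ 0.6151 -0.0676  0.1159] ori [154.7  -16.6  159.72] F [ 0.9  0.1 -0. ] M [-0.25 -0.05 -0.01] op 0.085
shift tool mm [ 0.3 -0.2  1.5] rotvec tool [-0.0001  0.0011  0.0004] world shift [-0.5  0.7 -1.3]
shift in target axes [ 0.3 -0.2  1.5]
```

Positioned well; now close.

>>> {"api": "move_arm", "payload": {"moves": [[[50, 0, 0, 0, 0, 0, 0], [50, 0, 0, 0, 0, 0, 0], [50, 0, 0, 0, 0, 0, 0], [50, 0, 0, 0, 0, 0, 0], [50, 0, 0, 0, 0, 0, 0], [50, 0, 0, 0, 0, 0, 0]]], "grip_force": 80}}

```text
t: 4.53
tool_pos: [0.6149, -0.0686, 0.1162]
orientation: [154.8, -16.6, 159.7]
ft_force: [-3.7, -5.1, 4.0]
opening: 0.0543
```

>>> {"api": "move_arm", "payload": {"moves": [[[50, 0, 0, 0, 0, 0, 0.1], [50, 0, 0, 0, 0, 0, 0.1], [50, 0, 0, 0, 0, 0, 0.1], [50, 0, 0, 0, 0, 0, 0]]]}}

```text
t: 5.03
tool_pos: [0.6148, -0.0687, 0.1162]
orientation: [160.6, -23.2, 142.7]
ft_force: [-2.2, -4.9, 4.1]
opening: 0.0542
```

Run:
```python
from h import *
plan(G-.019*AX,collR(145))
k=cam('wrist');p,d=ctrl.camera('wrist');save('w2.png',p)
print(ctrl.observe()['ft_torque']@AX)
```

```text
t 5.03 j [-26.5  25.4  91.4  23.5  83.  -82.2] pos [ 0.6148 -0.0687  0.1162] ori [160.61 -23.2  142.7 ] F [-2.2 -4.9  4.1] M [-0.59  0.48 -0.11] op 0.0542
shift tool mm [0.5 0.5 2.3] rotvec tool [-0.0011  0.0016 -0.3015] world shift [-0.2  1.7 -1.6]
shift in target axes [0.3 0.6 2.3]
-0.3337952503068569
```

View pics/w2.png

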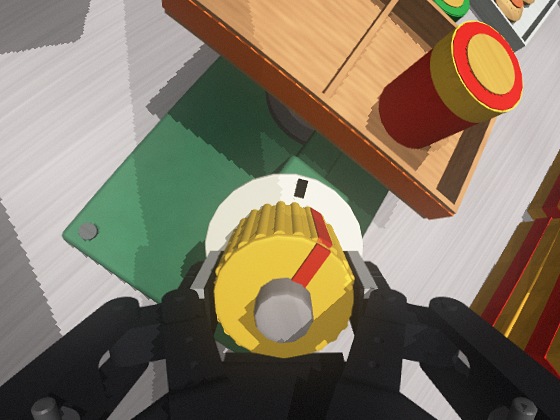

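The fingers hold the collar. Its red line, at (315,250), has moved off the black mark at (301,188), so it turns without slipping.

>>> {"api": "move_arm", "payload": {"moves": [[[50, 0, 0, 0, 0, 0, 0.15], [50, 0, 0, 0, 0, 0, 0.15], [50, 0, 0, 0, 0, 0, 0.15], [50, 0, 0, 0, 0, 0, 0.15], [50, 0, 0, 0, 0, 0, 0.15], [50, 0, 0, 0, 0, 0, 0.15], [50, 0, 0, 0, 0, 0, 0.15], [50, 0, 0, 0, 0, 0, 0.15], [50, 0, 0, 0, 0, 0, 0.15], [50, 0, 0, 0, 0, 0, 0.15], [50, 0, 0, 0, 0, 0, 0]]]}}

```text
t: 6.45
tool_pos: [0.6142, -0.0688, 0.1161]
orientation: [-156.7, -19.3, 48.7]
ft_force: [-6.8, -4.5, 5.2]
opening: 0.0543
```

Run:
```python
from h import *
plan(G-.019*AX,collR(145))
k=cam('wrist');p,d=ctrl.camera('wrist');save('w3.png',p);np.savez('/tmp/w3',p=p,d=d,W=cloud('wrist',d,k))
print(ctrl.observe()['ft_torque']@AX)
```

```text
t 6.45 j [-26.5  25.4  91.5  23.4  83.1   3.7] pos [ 0.6142 -0.0688  0.1161] ori [-156.75  -19.35   48.74] F [-6.8 -4.5  5.2] M [-0.72  0.63  0.24] op 0.0543
shift tool mm [ 1.1 -0.   2.3] rotvec tool [-1.6000e-03  2.0000e-03 -1.8016e+00] world shift [ 0.4  1.9 -1.6]
shift in target axes [-0.2  1.   2.3]
-0.19170765366632134
```

View pics/w3.png

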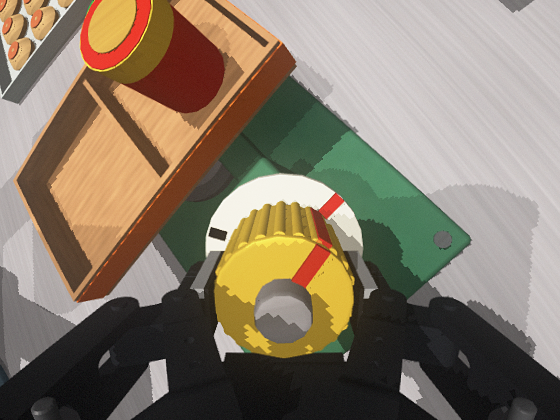

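>>> {"api": "move_arm", "payload": {"moves": [[[50, 0, 0, 0, 0, 0, 0.05], [50, 0, 0, 0, 0, 0, 0.05], [50, 0, 0, 0, 0, 0, 0.05], [50, 0, 0, 0, 0, 0, 0]]]}}

```text
t: 7.0
tool_pos: [0.6141, -0.0688, 0.1162]
orientation: [-154.3, -15.8, 40.6]
ft_force: [-7.2, -4.6, 5.5]
opening: 0.0542
```

Run:
```python
from h import *
plan(G-.019*AX,collR(145))
s=ctrl.observe();print(s['ft_torque']@AX,s['tau'])
```

```text
t 7.0 j [-26.5  25.4  91.5  23.4  83.1  12.3] pos [ 0.6141 -0.0688  0.1162] ori [-154.27  -15.79   40.58] F [-7.2 -4.6  5.5] M [-0.79  0.74  0.28] op 0.0542
shift tool mm [ 1.  -0.1  2.3] rotvec tool [-1.7000e-03  2.1000e-03 -1.9508e+00] world shift [ 0.5  1.8 -1.7]
shift in target axes [-0.3  1.   2.3]
-0.19322345857520246 [  4.34681252 -43.23120832 -27.635656     2.17303008   0.06775071
  -0.17057739]
```

>>> {"api": "move_arm", "payload": {"moves": [[[50, 0, 0, 0, 0, 0, 0.03], [50, 0, 0, 0, 0, 0, 0.03], [50, 0, 0, 0, 0, 0, 0.02], [50, 0, 0, 0, 0, 0, 0]]]}}

```text
t: 7.5
tool_pos: [0.6148, -0.0682, 0.1165]
orientation: [-153.3, -14.0, 36.6]
ft_force: [-6.3, -4.5, 3.8]
opening: 0.0547
```

Run:
```python
from h import *
plan(G-.019*AX,collR(145))
s=ctrl.observe();print(s['ft_torque']@AX,s['tau'])
p,d=ctrl.camera('wrist');save('w4.png',p)
```

```text
t 7.5 j [-26.5  25.4  91.4  23.5  83.1  16.6] pos [ 0.6148 -0.0682  0.1165] ori [-153.29  -13.96   36.6 ] F [-6.3 -4.5  3.8] M [-0.25 -0.47  1.65] op 0.0547
shift tool mm [ 0.1 -0.1  2.3] rotvec tool [-1.0000e-04  2.2000e-03 -2.0252e+00] world shift [-0.2  1.3 -1.9]
shift in target axes [0.1 0.1 2.3]
1.6328393866579802 [  1.79761525 -43.15760851 -26.76264703   1.81075249   0.3252887
   1.65152282]
```

View pics/w4.png

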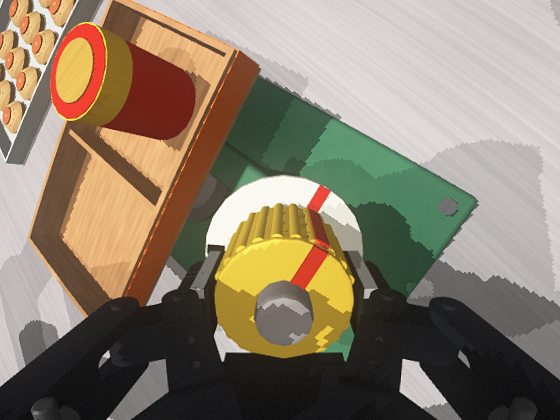

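The torque jumped to 1.6 N m, which means the stop was reached. The red line runs on from the flange mark at (318,198). Releasing and backing out along the axis.

>>> {"api": "move_arm", "payload": {"moves": [[[85, 0, 0, 0, 0, 0, 0], [85, 0, 0, 0, 0, 0, 0], [85, 0, 0, 0, 0, 0, 0], [85, 0, 0, 0, 0, 0, 0], [85, 0, 0, 0, 0, 0, 0], [85, 0, 0, -20, 0, 0, 0], [85, 0, 0, -25, 0, 0, 0], [85, 0, 0, -25, 0, 0, 0], [85, 0, 0, -40, 0, 0, 0], [85, 0, 0, 0, 0, 0, 0]]]}}

```text
t: 8.8
tool_pos: [0.6273, -0.124, 0.2154]
orientation: [-153.6, -14.1, 36.3]
ft_force: [0.7, 0.7, 0.1]
opening: 0.0849
```

Run:
```python
from h import *
plan([.4285,-.2844,.19],np.stack([[0,1,0],[1,0,0],[0,0,-1]],1))
k=cam('wrist');p,d=ctrl.camera('wrist');save('w5.png',p);W=cloud('wrist',d,k);h=cv2.cvtColor(p,cv2.COLOR_RGB2HSV)
V=W-G;t=V@AX;a=V@SX;b=V@SY;r=np.hypot(a,b)
red=((h[...,0]<8)|(h[...,0]>172))&(h[...,1]>110)
for nm,m in dict(face=red&(t>.012)&(r<.029),side=red&(t>-.024)&(t<.01)&(r<.031),mark=red&(t<-.024)&(t>-.035)&(r>.03)&(r<.043)).items():
    ang=np.degrees(np.arctan2(b[m],a[m]));print(nm,m.sum(),np.median(ang) if m.sum() else None)
```

```text
t 8.8 j [-30.2  22.4  84.2  22.2  93.4  17.5] pos [ 0.6273 -0.124   0.2154] ori [-153.62  -14.09   36.33] F [0.7 0.7 0.1] M [-0.29 -0.11 -0.  ] op 0.0849
shift tool mm [-253.7   -6.5  -38.6] rotvec tool [-0.3094 -0.436  -0.8585] world shift [-198.8 -160.4  -25.4]
shift in target axes [-160.4 -198.8   25.4]
face 202 -1.4194228120696724
side 41 0.5219780541714566
mark 99 -1.2247831826055213
```

View pics/w5.png

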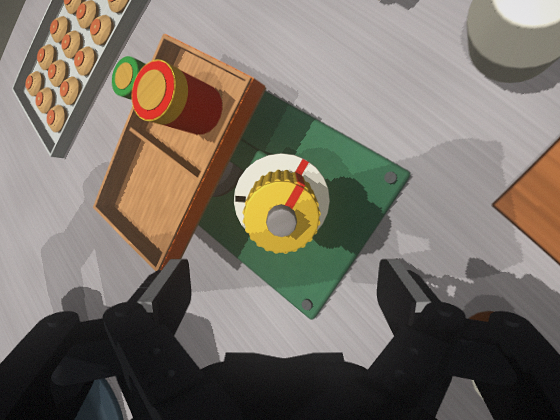

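The collar is home: its face line is at -1.4° and the flange mark at -1.2° in this view. Next I locate the neighbours of the loose tin and choose the jaw direction.

Run:
```python
from h import *
from scipy.ndimage import label
for c in ['scene','side']:
    k=cam(c);p,d=ctrl.camera(c);save(c+'5.png',p);W=cloud(c,d,k);np.savez('/tmp/'+c+'5',p=p,d=d,W=W)
    print(c)
    X,Y,Z=W[...,0],W[...,1],W[...,2]
    m=(Z>.02)&(Z<.1)&(X>.25)&(X<.65)&(Y<-.15)&(Y>-.5)
    l,n=label(m)
    for i in range(1,n+1):
        q=W[l==i]
        if len(q)<80: continue
        zt=np.percentile(q[:,2],97);tp=q[q[:,2]>zt-.006]
        v,u=np.argwhere(l==i).mean(0)
        cc,r=cv2.minEnclosingCircle((tp[:,:2]*1000).astype(np.float32))
        print('px',u.round(),v.round(),'ztop',zt.round(4),'c',np.array(cc).round(1),'r',round(r,1),len(tp))
m=None
```

```text
scene
px 135.0 195.0 ztop 0.0728 c [ 410.1 -401.3] r 30.9 308
px 183.0 194.0 ztop 0.0733 c [ 430.9 -284.3] r 27.8 268
px 141.0 235.0 ztop 0.0892 c [ 528.8 -396.8] r 22.6 237
px 196.0 258.0 ztop 0.0886 c [ 640.2 -281.3] r 24.8 222
side
px 354.0 249.0 ztop 0.0869 c [ 635.4 -281.6] r 25.3 195
px 296.0 293.0 ztop 0.0729 c [ 427.1 -284.8] r 27.8 364
px 363.0 297.0 ztop 0.0873 c [ 525.1 -398.1] r 22.8 248
px 329.0 331.0 ztop 0.0713 c [ 405.2 -403.9] r 28.2 468
```

View pics/side5.png

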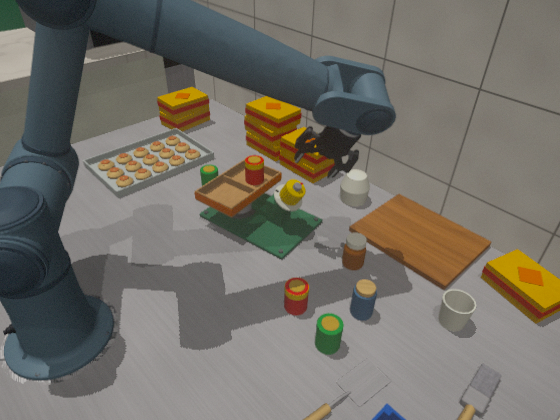

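```bash
cat >> h.py <<'E'
def down(a):
    a=np.radians(a);x=np.array([np.cos(a),np.sin(a),0]);z=np.array([0,0,-1.]);return np.stack([x,np.cross(z,x),z],1)
E
python3 - <<'E'
from h import *
plan([.429,-.2845,.17],down(11.1))
E
```

```text
t 8.95 j [-30.1  22.6  84.6  22.2  93.4  17.5] pos [ 0.6247 -0.1212  0.2101] ori [-153.08  -13.86   36.3 ] F [-0.3  0.1 -0.5] M [-0.26  0.02 -0.06] op 0.0854
shift tool mm [-256.6    4.1  -26.7] rotvec tool [-0.5131 -0.131   0.4865] world shift [-195.7 -163.3  -40.1]
shift in target axes [-223.5  122.6   40.1]
```

>>> {"api": "move_arm", "payload": {"moves": [[[85, 0, 0, 0, -0.1026, -0.0262, 0.0973], [85, 0, 0, 0, -0.1026, -0.0262, 0.0973], [85, 0, 0, 0, -0.1026, -0.0262, 0.0973], [85, 0, 0, 0, -0.1026, -0.0262, 0.0973], [85, 0, 0, 0, -0.1026, -0.0262, 0.0973], [85, -37, 20.5, 0, 0, 0, 0], [85, -37, 20.5, 0, 0, 0, 0], [85, -37, 20.5, 0, 0, 0, 0], [85, -37, 20.5, 0, 0, 0, 0], [85, -37, 20.5, 0, 0, 0, 0], [85, -37, 20.5, 0, 0, 0, 0], [85, 0, 0, 0, 0, 0, 0], [85, 0, 0, 0, 0, 0, 0]]]}}

```text
t: 10.58
tool_pos: [0.4309, -0.284, 0.2096]
orientation: [-179.9, -0.0, 11.1]
ft_force: [0.4, -0.4, 0.2]
opening: 0.0846
```

Run:
```python
from h import *
plan([.429,-.2845,.17],down(11.1))
k=cam('wrist');p,d=ctrl.camera('wrist');save('w6.png',p);W=cloud('wrist',d,k);h=cv2.cvtColor(p,cv2.COLOR_RGB2HSV)
m=(abs(W[...,2]-.07)<.006)&(np.hypot(W[...,0]-.429,W[...,1]+.285)<.05)
q=(W[m][:,:2]*1000).astype(np.float32);print(m.sum(),cv2.minEnclosingCircle(q),np.median(W[m][:,2]))
```

```text
t 10.57 j [-46.   -2.9 109.8   0.   73.1  32.9] pos [ 0.4309 -0.284   0.2096] ori [-1.7994e+02 -1.0000e-02  1.1120e+01] F [ 0.4 -0.4  0.2] M [-0.01  0.01  0.03] op 0.0846
shift tool mm [-2.   0.2 39.6] rotvec tool [-0.0011 -0.0002  0.0003] world shift [ -1.9  -0.5 -39.6]
shift in target axes [-2.   0.2 39.6]
2786 ((427.87750244140625, -283.85699462890625), 27.527944564819336) 0.07038659899258762
```

View pics/w6.png

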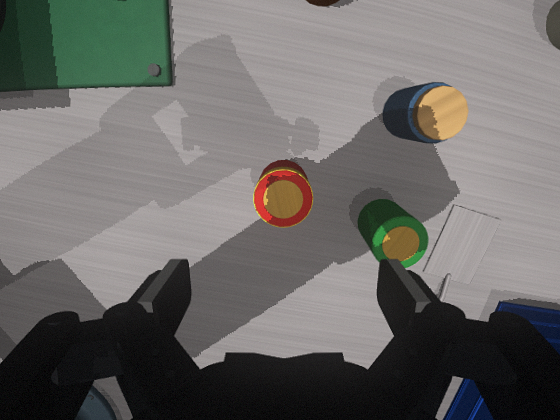

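>>> {"api": "move_arm", "payload": {"moves": [[[85, -2.9, -0.6, 30, 0, 0, 0], [85, 0, 0, 35, 0, 0, 0], [85, 0, 0, 35, 0, 0, 0], [85, 0, 0, 30, 0, 0, 0], [85, 0, 0, 25, 0, 0, 0], [85, 0, 0, 22, 0, 0, 0], [85, 0, 0, 0, 0, 0, 0], [85, 0, 0, 0, 0, 0, 0]]]}}

```text
t: 11.62
tool_pos: [0.429, -0.2848, 0.0342]
orientation: [179.9, -0.1, 11.2]
ft_force: [0.1, 0.3, 1.0]
opening: 0.0851
```

Run:
```python
from h import *
plan([.4279,-.2839,.031],down(11.1))
```

```text
t 11.62 j [-46.2  12.1 115.    0.   52.8  32.6] pos [ 0.429  -0.2848  0.0342] ori [ 1.7993e+02 -8.0000e-02  1.1170e+01] F [0.1 0.3 1. ] M [0.03 0.02 0.04] op 0.0851
shift tool mm [-0.9 -1.1  3.2] rotvec tool [ 0.0013 -0.0014  0.0012] world shift [-1.1  0.9 -3.2]
shift in target axes [-0.9 -1.1  3.2]
```

>>> {"api": "move_arm", "payload": {"moves": [[[85, -0.6, -1, 2, 0, 0, 0], [50, 0, 0, 0, 0, 0, 0], [50, 0, 0, 0, 0, 0, 0], [50, 0, 0, 0, 0, 0, 0], [50, 0, 0, 0, 0, 0, 0], [50, 0, 0, 0, 0, 0, 0], [50, 0, 0, 0, 0, 0, 0], [50, 0, 0, 0, 0, 0, 0]]], "grip_force": 35}}

```text
t: 12.62
tool_pos: [0.4277, -0.2843, 0.0321]
orientation: [179.9, -0.1, 11.1]
ft_force: [-1.0, 0.5, 6.3]
opening: 0.0531
```

Run:
```python
from h import *
a=np.radians(11.15);B=np.array([.5561,.0768])
print('target',B-.055*np.array([np.cos(a),np.sin(a)]))
plan([.4279,-.2839,.23],down(11.1))
```

```text
target [0.50213816 0.0661642 ]
t 12.62 j [-46.3  12.2 115.2   0.   52.6  32.6] pos [ 0.4277 -0.2843  0.0321] ori [ 1.7994e+02 -7.0000e-02  1.1100e+01] F [-1.   0.5  6.3] M [ 0.22  0.14 -0.03] op 0.0531
shift tool mm [ 5.000e-01 -1.000e-01 -1.979e+02] rotvec tool [ 0.0011 -0.0012  0.0001] world shift [  0.2   0.4 197.9]
shift in target axes [   0.3   -0.3 -197.9]
```

>>> {"api": "move_arm", "payload": {"moves": [[[50, 0, 0, -8, 0, 0, 0], [50, 0, 0, -20, 0, 0, 0], [50, 0, 0, -35, 0, 0, 0], [50, 0, 0, -40, 0, 0, 0], [50, 0, 0, -40, 0, 0, 0], [50, 0, 0, -35, 0, 0, 0], [50, 0, 0, -20, 0, 0, 0], [50, 0, 0, 0, 0, 0, 0]]]}}

```text
t: 13.62
tool_pos: [0.4277, -0.2844, 0.231]
orientation: [179.8, -0.1, 11.1]
ft_force: [-0.0, 0.8, -1.6]
opening: 0.0534
```

Run:
```python
from h import *
plan([.5021,.0662,.23],down(11.1))
```

```text
t 13.62 j [-46.3  -4.6 109.2   0.   75.2  32.6] pos [ 0.4277 -0.2844  0.231 ] ori [ 1.7981e+02 -1.5000e-01  1.1110e+01] F [-0.   0.8 -1.6] M [ 0.02 -0.01 -0.02] op 0.0534
shift tool mm [ 1.405e+02 -3.297e+02  3.000e-01] rotvec tool [ 0.0034 -0.0026  0.0001] world shift [ 74.4 350.6  -1. ]
shift in target axes [ 140.5 -329.8    1. ]
```

>>> {"api": "move_arm", "payload": {"moves": [[[50, 6, -14, 0, 0, 0, 0], [50, 12, -28, 0, 0, 0, 0], [50, 12, -28, 0, 0, 0, 0], [50, 12, -28, 0, 0, 0, 0], [50, 12, -28, 0, 0, 0, 0], [50, 12, -28, 0, 0, 0, 0], [50, 12, -28, 0, 0, 0, 0], [50, 12, -28, 0, 0, 0, 0], [50, 12, -28, 0, 0, 0, 0], [50, 12, -28, 0, 0, 0, 0], [50, 12, -28, 0, 0, 0, 0], [50, 8.5, -20, 0, 0, 0, 0], [50, 6, -14.5, 0, 0, 0, 0], [50, 6, -14, 0, 0, 0, 0], [50, 6, -14, 0, 0, 0, 0], [50, 0, 0, 0, 0, 0, 0], [50, 0, 0, 0, 0, 0, 0]]]}}

```text
t: 15.75
tool_pos: [0.5082, 0.095, 0.2294]
orientation: [180.0, -0.0, 11.1]
ft_force: [-0.2, 0.1, -2.2]
opening: 0.0534
```

Run:
```python
from h import *
plan([.5021,.0662,.23],down(11.1))
k=cam('wrist');p,d=ctrl.camera('wrist');save('w7.png',p);W=cloud('wrist',d,k);np.savez('/tmp/w7',p=p,W=W)
k=cam('side');p2,d=ctrl.camera('side');save('side7.png',p2);W2=cloud('side',d,k);np.savez('/tmp/side7',p=p2,W=W2)
k=cam('scene');p2,d=ctrl.camera('scene');save('scene7.png',p2);W3=cloud('scene',d,k);np.savez('/tmp/scene7',p=p2,W=W3)
```

```text
t 15.75 j [ -2.   -3.9 108.7  -0.   75.2  76.9] pos [0.5082 0.095  0.2294] ori [ 1.7996e+02 -3.0000e-02  1.1090e+01] F [-0.2  0.1 -2.2] M [-0.02  0.05 -0.01] op 0.0534
shift tool mm [-11.5  27.1  -0.6] rotvec tool [ 0.0008 -0.0006 -0.0001] world shift [ -6.1 -28.8   0.6]
shift in target axes [-11.5  27.1  -0.6]
```

View pics/w7.png

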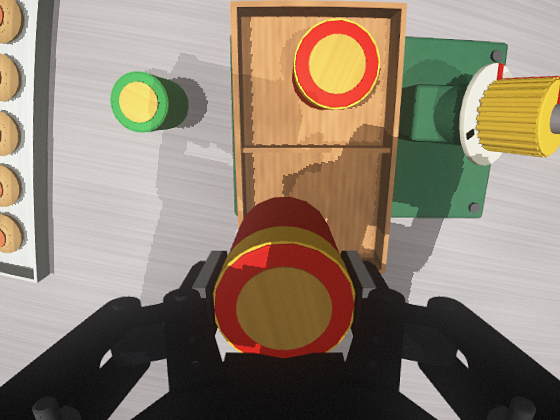

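View pics/side7.png

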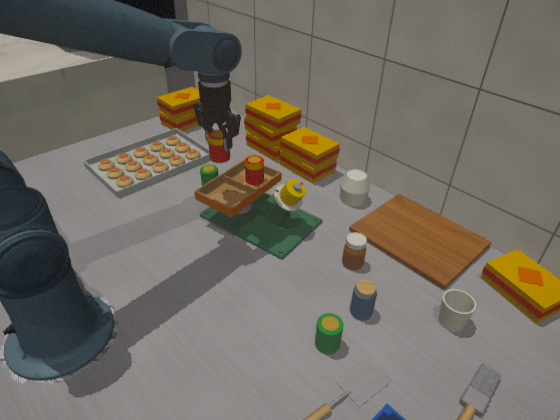

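I added one row too many there, so I overshot by about 29 mm; it's harmless at this height. The tin hangs upright. I'll refit the box from these views before lowering.

Run:
```python
from h import *
for c in ['w7','side7','scene7']:
    z=np.load(f'/tmp/{c}.npz');W=z['W'];h=cv2.cvtColor(z['p'],cv2.COLOR_RGB2HSV)
    a=np.radians(11.15);B=np.array([.5561,.0768]);d=W[...,:2]-B
    bx=d@[np.cos(a),np.sin(a)];by=d@[-np.sin(a),np.cos(a)]
    rim=(abs(W[...,2]-.112)<.004)&(abs(bx)<.125)&(abs(by)<.08)&(h[...,0]>3)&(h[...,0]<22)&(h[...,1]>60)
    # edges
    def ed(s,v): return None if s.sum()<30 else (round(float(np.percentile(v[s],2))*1000,1),round(float(np.percentile(v[s],98))*1000,1),int(s.sum()))
    print(c,'+y wall',ed(rim&(by>.055)&(abs(bx)<.1),by),'-y wall',ed(rim&(by<-.055)&(abs(bx)<.1),by),'+x',ed(rim&(bx>.1)&(abs(by)<.055),bx),'-x',ed(rim&(bx<-.1)&(abs(by)<.055),bx),'cross',ed(rim&(abs(bx)<.012)&(abs(by)<.055),bx))
    top=(abs(W[...,2]-.156)<.006)&(abs(bx-.055)<.04)&(abs(by)<.05)
    q=(np.stack([bx[top],by[top]],1)*1000).astype(np.float32)
    print(' tin_in',cv2.minEnclosingCircle(q) if len(q) else None,np.median(W[top][:,2]))
    fl=(abs(W[...,2]-.0855)<.004)&(abs(bx+.055)<.04)&(abs(by)<.05);print(' floor z',np.nanmedian(W[...,2][fl]),fl.sum())
    # yaw from walls
    for nm,s in [('+y',rim&(by>.055)&(abs(bx)<.1)),('-y',rim&(by<-.055)&(abs(bx)<.1))]:
        if s.sum()>60: print('  yaw off',nm,np.degrees(np.polyfit(bx[s],by[s],1)[0]).round(2))
    tl=(W[...,2]>.17)&(W[...,2]<.28)&(h[...,1]>100)&((h[...,0]<30)|(h[...,0]>172))&(np.hypot(W[...,0]-.508,W[...,1]-.095)<.05)
    q=W[tl]; 
    if len(q)>50: print(' held tin z',np.percentile(q[:,2],[1,99]),'xy range',q[:,:2].min(0),q[:,:2].max(0))
```

```text
w7 +y wall (60.8, 66.3, 1340) -y wall (-64.8, -60.1, 1592) +x (105.5, 110.2, 1142) -x None cross (-1.9, 1.6, 357)
 tin_in ((58.91839599609375, -7.1516594886779785), 27.6557674407959) 0.15631939468266534
 floor z 0.08606264256508578 5724
  yaw off +y -0.1
  yaw off -y -0.07
 held tin z [0.20461136 0.26921291] xy range [0.4850827  0.05674623] [0.53643725 0.12229374]
side7 +y wall (58.7, 64.9, 95) -y wall (-67.4, -59.8, 130) +x None -x (-112.8, -105.6, 88) cross None
 tin_in ((56.27891159057617, -9.210261344909668), 29.58264923095703) 0.1561145344610998
 floor z 0.08645295129978281 431
  yaw off +y 0.02
  yaw off -y -0.03
 held tin z [0.19862018 0.2697027 ] xy range [0.47979907 0.05778047] [0.52678678 0.12145094]
scene7 +y wall (58.9, 64.6, 144) -y wall (-68.5, -62.2, 177) +x (107.1, 113.7, 108) -x (-109.5, -102.4, 70) cross None
 tin_in ((60.57537078857422, -9.025851249694824), 28.998966217041016) 0.15545982122246232
 floor z 0.08525704951042479 1033
  yaw off +y 0.31
  yaw off -y 0.17
 held tin z [0.19737595 0.2710159 ] xy range [0.48679567 0.06615942] [0.53932773 0.12366484]
```

>>> {"api": "move_arm", "payload": {"moves": [[[50, -5.5, 13.1, 0, 0, 0, 0], [50, -6, 14, 0, 0, 0, 0], [50, 0, 0, 0, 0, 0, 0], [50, 0, 0, 25, 0, 0, 0], [50, 0, 0, 30, 0, 0, 0], [50, 0, 0, 25, 0, 0, 0], [50, 0, 0, 15, 0, 0, 0], [50, 0, 0, 6, 0, 0, 0], [50, 0, 0, 0, 0, 0, 0], [50, 0, 0, 0, 0, 0, 0]]]}}

```text
t: 17.15
tool_pos: [0.503, 0.0664, 0.1295]
orientation: [179.9, -0.2, 11.1]
ft_force: [-0.4, 0.2, -1.6]
opening: 0.053
```

Run:
```python
from h import *
plan([.5021,.0662,.1178],down(11.15))
plan([.5021,.0662,.1178],down(11.15))
k=cam('wrist');p,d=ctrl.camera('wrist');save('w8.png',p)
p,d=ctrl.camera('side');save('side8.png',cv2.resize(p[130:260,150:330],None,fx=4,fy=4,interpolation=cv2.INTER_CUBIC))
```

```text
t 17.15 j [ -5.3   1.7 114.4  -0.   63.8  73.6] pos [0.503  0.0664 0.1295] ori [ 1.7994e+02 -1.6000e-01  1.1110e+01] F [-0.4  0.2 -1.6] M [ 0.03 -0.07 -0.  ] op 0.053
shift tool mm [-1.   0.  11.7] rotvec tool [ 0.0011 -0.0028 -0.0008] world shift [ -0.9  -0.2 -11.7]
shift in target axes [-1.   0.  11.7]
t 17.15 j [ -5.3   1.7 114.4  -0.   63.8  73.6] pos [0.503  0.0664 0.1295] ori [ 1.7994e+02 -1.6000e-01  1.1110e+01] F [-0.4  0.2 -1.6] M [ 0.03 -0.07 -0.  ] op 0.053
shift tool mm [-1.   0.  11.7] rotvec tool [ 0.0011 -0.0028 -0.0008] world shift [ -0.9  -0.2 -11.7]
shift in target axes [-1.   0.  11.7]
```

View pics/side8.png

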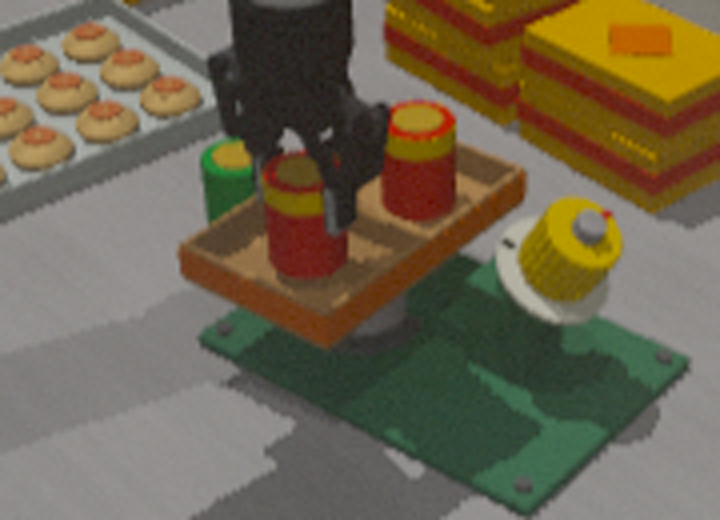

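View pics/w8.png

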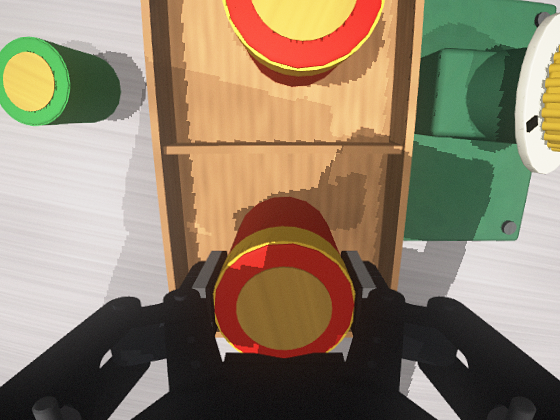

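The tin hangs upright over the middle of the empty half, and the box hasn't moved. Lowering slowly.

>>> {"api": "move_arm", "payload": {"moves": [[[50, -0.8, 0, 3, 0, 0, 0], [50, 0, 0, 3, 0, 0, 0], [50, 0, 0, 2, 0, 0, 0], [50, 0, 0, 1, 0, 0, 0], [50, 0, 0, 0, 0, 0, 0]]]}}

```text
t: 17.88
tool_pos: [0.5014, 0.0663, 0.1193]
orientation: [180.0, -0.0, 11.1]
ft_force: [-0.5, -0.4, -2.2]
opening: 0.0534
```

>>> {"api": "move_arm", "payload": {"moves": [[[50, 0, 0, 0.7, 0, 0, 0], [50, 0, 0, 0, 0, 0, 0]]]}}

```text
t: 18.12
tool_pos: [0.5014, 0.0663, 0.1187]
orientation: [180.0, -0.0, 11.1]
ft_force: [0.1, 0.6, -2.3]
opening: 0.0529
```

>>> {"api": "move_arm", "payload": {"moves": [[[50, 0, 0, 0.7, 0, 0, 0], [50, 0, 0, 0, 0, 0, 0]]]}}

```text
t: 18.38
tool_pos: [0.5015, 0.0663, 0.1181]
orientation: [180.0, -0.1, 11.1]
ft_force: [-0.7, 0.1, -1.4]
opening: 0.0533
```

>>> {"api": "move_arm", "payload": {"moves": [[[50, 0, 0, 0.6, 0, 0, 0], [50, 0, 0, 0, 0, 0, 0]]]}}

```text
t: 18.62
tool_pos: [0.5016, 0.0663, 0.1181]
orientation: [180.0, -0.1, 11.1]
ft_force: [-2.6, 0.2, 5.3]
opening: 0.0535
```

>>> {"api": "move_arm", "payload": {"moves": [[[50, 0, 0, 0.6, 0, 0, 0], [50, 0, 0, 0, 0, 0, 0]]]}}

```text
t: 18.88
tool_pos: [0.5017, 0.0663, 0.1181]
orientation: [180.0, -0.0, 11.1]
ft_force: [-5.5, 0.1, 9.3]
opening: 0.0532
```

Contact. I'll ease the press off, then release.

>>> {"api": "move_arm", "payload": {"moves": [[[50, 0, 0, -0.8, 0, 0, 0], [50, 0, 0, 0, 0, 0, 0]]], "grip_force": 20}}

```text
t: 19.12
tool_pos: [0.5016, 0.0663, 0.1181]
orientation: [180.0, -0.1, 11.1]
ft_force: [-3.9, -0.2, 5.7]
opening: 0.0529
```

>>> {"api": "move_arm", "payload": {"moves": [[[54, 0, 0, 0, 0, 0, 0], [56, 0, 0, 0, 0, 0, 0], [58, 0, 0, 0, 0, 0, 0], [62, 0, 0, 0, 0, 0, 0], [66, 0, 0, 0, 0, 0, 0], [70, 0, 0, 0, 0, 0, 0], [72, 0, 0, 0, 0, 0, 0], [72, 0, 0, 0, 0, 0, 0]]]}}

```text
t: 20.12
tool_pos: [0.5014, 0.0663, 0.1176]
orientation: [180.0, -0.0, 11.1]
ft_force: [0.4, 0.2, -1.2]
opening: 0.0721
```

Run:
```python
from h import *
plan([.5021,.0662,.1178],down(11.15))
k=cam('wrist');p,d=ctrl.camera('wrist');save('w9.png',p)
```

```text
t 20.12 j [ -5.3   2.6 114.9  -0.   62.5  73.6] pos [0.5014 0.0663 0.1176] ori [ 1.7997e+02 -5.0000e-02  1.1110e+01] F [ 0.4  0.2 -1.2] M [0.02 0.03 0.  ] op 0.0721
shift tool mm [ 0.6  0.2 -0.2] rotvec tool [ 0.0005 -0.0008 -0.0007] world shift [ 0.7 -0.1  0.2]
shift in target axes [ 0.6  0.2 -0.2]
```

View pics/w9.png

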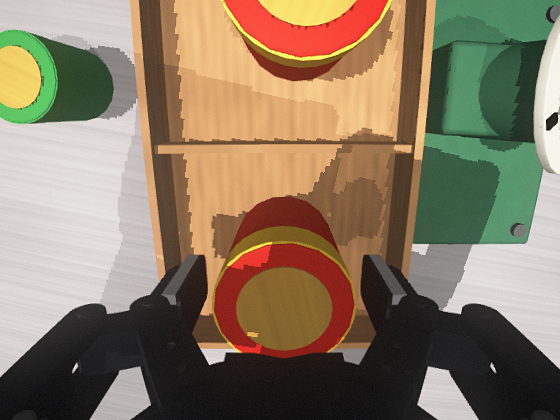

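The tin stands free between the open fingers, which clear it on both sides. Retreating straight up.

>>> {"api": "move_arm", "payload": {"moves": [[[72, 0, 0, -5, 0, 0, 0], [72, 0, 0, -15, 0, 0, 0], [72, 0, 0, -30, 0, 0, 0], [72, 0, 0, -40, 0, 0, 0], [72, 0, 0, -40, 0, 0, 0], [72, -40, 0, -20, 0, 0, 0], [72, -40, 0, 0, 0, 0, 0], [72, -20, 0, 0, 0, 0, 0], [72, 0, 0, 0, 0, 0, 0], [72, 0, 0, 0, 0, 0, 0]]]}}

```text
t: 21.42
tool_pos: [0.4038, 0.0471, 0.2684]
orientation: [179.9, -0.1, 11.1]
ft_force: [-0.6, 0.3, -0.5]
opening: 0.0719
```

Run:
```python
from h import *
plan([.5021,.0662,.1178],down(11.15))
a=np.radians(11.15);B=np.array([.5561,.0768])
for c in ['wrist','scene','side']:
    k=cam(c);p,dd=ctrl.camera(c);save(c+'10.png',p);W=cloud(c,dd,k);h=cv2.cvtColor(p,cv2.COLOR_RGB2HSV)
    d=W[...,:2]-B;bx=d@[np.cos(a),np.sin(a)];by=d@[-np.sin(a),np.cos(a)]
    for nm,x in [('in',.055),('new',-.055)]:
        top=(abs(W[...,2]-.156)<.006)&(abs(bx-x)<.045)&(abs(by)<.055)
        if top.sum()<20: continue
        q=W[top];cc=q.mean(0);n=np.linalg.svd(q-cc)[2][2]
        print(c,nm,cv2.minEnclosingCircle((np.stack([bx[top],by[top]],1)*1000).astype(np.float32)),np.median(q[:,2]).round(4),'tilt',np.degrees(np.arccos(abs(n[2]))).round(1))
    rim=(abs(W[...,2]-.112)<.005)&(abs(bx)<.125)&(abs(by)<.08)&(h[...,0]>3)&(h[...,0]<22)&(h[...,1]>60)
    r=cv2.minAreaRect((W[rim][:,:2]*1000).astype(np.float32));print('  rim',r)
    q=W[rim];A=np.c_[q[:,:2]-B,np.ones(len(q))];print('  rim plane slopes deg',np.degrees(np.linalg.lstsq(A,q[:,2],rcond=None)[0][:2]).round(2))
    V=W-G;t=V@AX;A_=V@SX;B_=V@SY;rr=np.hypot(A_,B_);red=((h[...,0]<8)|(h[...,0]>172))&(h[...,1]>110)
    for nm,m in dict(face=red&(t>.012)&(rr<.029),mark=red&(t<-.024)&(t>-.035)&(rr>.03)&(rr<.045)).items():
        if m.sum()>5: print('  ',nm,m.sum(),np.degrees(np.arctan2(np.median(B_[m]),np.median(A_[m]))).round(1))
```

```text
t 21.43 j [ -9.4 -23.3 120.5  -0.   82.7  69.5] pos [0.4038 0.0471 0.2684] ori [ 1.7995e+02 -1.3000e-01  1.1100e+01] F [-0.6  0.3 -0.5] M [0.02 0.01 0.  ] op 0.0719
shift tool mm [ 99.8   0.  150.8] rotvec tool [ 0.0009 -0.0022 -0.0008] world shift [  98.3   19.1 -150.6]
shift in target axes [100.1   0.2 150.6]
wrist new ((-55.10338592529297, -0.5268388986587524), 27.72493553161621) 0.1564 tilt 0.2
  rim ((507.740478515625, 67.38094329833984), (124.0147705078125, 133.03372192382812), 11.532081604003906)
  rim plane slopes deg [-1.   -0.16]
scene in ((59.76842498779297, -8.02724552154541), 29.40159034729004) 0.1556 tilt 0.3
scene new ((-53.11845397949219, -1.1651360988616943), 29.555116653442383) 0.1556 tilt 1.2
  rim ((558.272705078125, 76.01950073242188), (226.09190368652344, 134.9127960205078), 11.06087589263916)
  rim plane slopes deg [-0.14  0.09]
   face 7 -4.7
   mark 15 -3.3
side in ((56.77117919921875, -7.506198883056641), 29.06354331970215) 0.1562 tilt 3.0
side new ((-57.49337387084961, -2.090398073196411), 29.168743133544922) 0.1564 tilt 2.4
  rim ((554.5746459960938, 75.9403076171875), (225.85781860351562, 133.74256896972656), 11.11518669128418)
  rim plane slopes deg [ 0.08 -0.05]
```

View pics/wrist10.png

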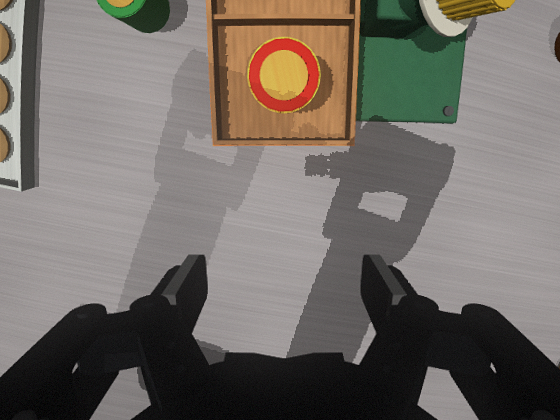

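View pics/side10.png

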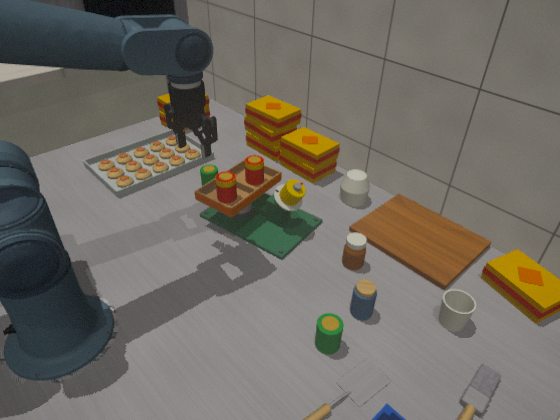

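The tin is centred at (-55, -0.5) mm in the box and upright. The box is level and hasn't moved, the collar is home and the arm is clear.

```bash
python3 -c "
from rig import ctrl
print(ctrl.sign_off())"
```

```text
the job is handed in; nothing more can be done
None
```

I turned the collar fully home first, then set the loose red tin in the empty half of the box, and handed the job in at about 21.6 s of the 64 s allowed.

- **Collar:** I turned it clockwise in a single grasp of about 2.0 rad. At the end the torque jumped to 1.6 N m, so it reached its stop. The red line matches the flange mark within about 0.2° in the wrist view. A later check from the scene camera gave 1.4°, but from only a few pixels.
- **Loose tin:** It stands upright at about (-55, -0.5) mm in the box frame by the wrist camera, against a target of (-55, 0). The scene and side cameras agree within about 2.5 mm.
- **Box:** Within the measuring error of about 2 mm, the box has not moved. The scene and side cameras show it level within 0.15°. The wrist camera's fit gave a 1° slope, but it saw only half the rim.
- **Tin already in the box and jars:** I touched neither the tin nor the jars. That tin was about 8 mm off the centre line before I started and still is.

Two small slips happened along the way. I carried the tin about 29 mm too far at a safe height and corrected it. The tin also pressed on the box floor with about 11 N at most for a moment before I eased off and let go.

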